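# Get the braking resistor from behind the tall parts

### The job

Fetch the gold finned resistor from the back of the kitting tray: first stand the three tall parts that block it (blue capacitor, black heat sink, orange relay) upright on the blue side mat, leaving the resistor where it is, then lay the resistor flat on the white strip of the green circuit board, centred and along the strip. With the resistor laid down, put each tall part back upright on the same spot of the tray it came from. Do not let a tall part fall over, and leave the solder spool and the flux bottle alone.

Things in the scene. Friction and masses are not known exactly. Their poses are not given: they have to be found in the camera images.
- capacitor: blue electrolytic capacitor, an upright cylinder 36 mm across and 85 mm tall with a silver top, about 0.11 kg, loose. Origin at the centre of its underside, z up along it. At the start it stands on one of the three front spots of the kitting tray (which one varies).
- heatsink: black finned aluminium heat sink standing upright, a square block 36 x 36 mm, 85 mm tall, about 0.15 kg, loose. Origin at the centre of its underside, z up, x and y square to its sides. At the start on one of the three front spots of the tray.
- relay: orange plug-in relay with a black foot and a small white square on top, standing upright, 36 x 36 mm, 85 mm tall, about 0.10 kg, loose. Origin at the centre of its underside, z up, x and y square to its sides. At the start on one of the three front spots of the tray.
- resistor: gold finned braking resistor with white ceramic ends, a bar 120 mm long (its y), 34 mm wide (its x), 30 mm high, about 0.22 kg, loose. Origin at the centre of its underside, z up. At the start it lies across the tray close behind the row of tall parts (about 10 mm gap, too narrow for a finger); grip it across its 34 mm width. Either end may point either way.
- kit_tray: fixed pale grey kitting tray, 150 mm (x, pointing away from the robot) by 200 mm (y), floor 6 mm above the table, dark rim 4 mm thick, 16 mm above the table. Origin at the centre of its underside. The tall parts stand on three white 46 mm squares at x = -35 mm, y = -55, 0 and +55 mm (within 3 mm); the resistor lies on a white strip at x = +10 mm, y = 0.
- side_mat: flat blue rubber mat fixed on the table to the left or right of the tray, 250 mm (x) by 110 mm (y), 3 mm thick; room for the three tall parts side by side. Origin at the centre of its underside.
- board: fixed green circuit board in an aluminium frame, on the other side of the tray, 200 mm (x) by 150 mm (y). White strip for the resistor in its middle, 132 mm (along its x) by 44 mm (y), 12 mm above the table; components up to 26 mm high stand along the long edges, over 50 mm from the middle line. Origin at the centre of its underside, below the strip's middle.
- spool: bystander: small upright solder spool with blue flanges, 54 mm across, 50 mm tall, loose on the table beyond the tray. Origin at the centre of its underside. Leave it alone.
- flux: bystander: small green bottle with a red cap, 48 mm across, 105 mm tall, loose on the table beyond the tray. Origin at the centre of its underside. Leave it alone.
Things that resemble listed ones, but are neither listed nor needed, are in the scene too. Several things look just like the board: the one meant starts farthest from the robot's base. What is shaped like the heatsink but turquoise is not meant.

How it is judged:
By the outcome, as a careful person would: the job done as asked, in the order asked, and still so for the second after the job is handed in, with the robot touching nothing.
It also fails if it takes over 141 s, if anything falls off the work surface, if the arm or the gripper's body presses on something with over 40 N, if the wrist force passes 120 N, or if a joint passes its speed limit or range.

### The arm

A 6-joint arm with a two-finger parallel gripper is mounted at the origin on the work surface. World frame = base frame: x ahead of the robot, y to its left, z up, the work surface at z = 0. Lengths are in mm, angles in rad, forces in N, time in s.
With the tool pointing down it reaches from about 250 to 775 mm from the base axis. Payload 8.9 kg.
Tool frame: the origin (TCP) lies midway between the tips of the shut fingers; the grasp point (between the pads) lies 19 mm behind it; z points along the fingers, y is the line along which they close (so a half turn about z gives the same grasp; the last joint's range is limited). The gripper opens to 85 mm and grips with 20 to 120 N. Pads are 22 mm wide; open, the fingers measure 114 mm over their backs; the gripper's body (76 mm by 85 mm) begins 54 mm behind the grasp point. The pads swing forward as they close: fully open they stand 13 mm farther back than shut.
Start: joints at [-1.481, 0.291, -0.153, 1.127, 0, 1.431], TCP at [119.076, -511.316, 231.305] pointing down, gripper open.
Joint ranges: [-2.52, 2.52], [-0.91, 1.74], [-1.3, 1.37], [-1.96, 2.02], [-1.52, 1.47], [-3.14, 3.14]. Speed limits (rad/s): [2.22, 2.22, 2.79, 3.14, 3.14, 3.14].

### API

Orientations are given as a unit quaternion [w, x, y, z].
In Python, from station import env, imaging gives the robot as it stands.
- The arm moves only by the shell command python3 -m handwheel 'ROWS' [FORCE]. ROWS is a JSON object whose one key "commands" holds a list of rows, each a list of 7 numbers: the closure, from 0 (fully open) to 1 (shut), then the shift along the world's x, y, z in mm, then the turn, a rotation vector about the world's x, y, z in rad. A call has 1 to 12 rows; each row is the pose to reach, as a shift and turn from the pose commanded when the call began; what a row does not reach only later rows make up. A row lasts 1/10 s, in which the tool goes at most 50 mm and 8.59 degrees, less where a joint would pass 70% of its speed; a pose out of reach is approached as far as the arm can. A call with a gripper value outside its range is refused whole. The fingers move at their own pace and stop on an object; FORCE is the grip in N (left out, the last holds). Time passes only in rows, so rows that repeat a pose let the fingers close. It gives the time, the measured TCP pose, the force, the opening and the grip force at its end, in the units of the state.
- env.get_state(): the state, without advancing time (a new reading comes with each control period).
- imaging.camera(name): name is "scene" or "top" or "wrist"; returns (picture, depth): 384x512x3 uint8, red, green, blue; 384x512 float32, mm along the optical axis (not along the pixel's ray), 0 where there is no reading.
- imaging.calibration(name): a dict with "mtx" (3x3 intrinsics, pixels), "eye" and "orientation" of the camera in the world; the wrist camera has in their place "hand_eye" (4x4, takes a point from camera to tool coordinates, whose origin is the TCP and whose axes are the flange's). Camera axes: x right, y up, looking along -z (the intrinsics and any distortion apply to the point x, -y, -z); pixel columns grow to the right and rows downward; lengths in mm; the calibration is good to about 2 mm. A picture is of the moment at which its call begins: read the wrist's pose just before it. calibration takes no time and is no camera call.
- env.finish_job(): hands the job in; it is judged then, once.
The state is a dict: "time_s": time; "joint_pos": joint angles; "dq": joint speeds; "tau": joint torques, N m; "ee_pos": TCP position; "ee_rot": TCP orientation; "contact_force": force on the tool from outside, world axes, zero at the start; "torque": the same for the moment, N m; "width": finger opening in mm; "grip_force": force on a finger pad.
Only numpy, scipy, OpenCV 4.12 (cv2) and the standard library are available. Lean on these libraries where they do the work, as an engineer would, in place of code of your own. Each camera call takes 0.05 s, during which the arm holds its last target. There are 200 camera calls.

## Working session

There is one attempt and no reset: what is moved stays moved. The work goes in short steps, Python scripts to look and compute and a shell command to move; the robot and the scene stay as the last step left them, time stands still between calls to the robot, and variables do not carry over. Pictures are saved under pics/ and viewed, at most 14 in all, crops included, and the job is handed in when it is done.

```bash
ls; mkdir -p pics; python3 - <<'E'
from station import env, imaging
import cv2,numpy as np
print(env.get_state())
for n in ("scene","top"):
    p,d=imaging.camera(n); cv2.imwrite(f"pics/{n}0.png",p[:,:,::-1]); np.savez(f"{n}0.npz",p=p,d=d)
    print(n,imaging.calibration(n),np.percentile(d,[0,5,50,95,100]))
print(imaging.calibration("wrist"))
E
```

```text
pics
{'time_s': 0.0, 'joint_pos': array([-1.48129313e+00,  2.91306409e-01, -1.54119522e-01,  1.12674875e+00,
       -2.38536627e-05,  1.43155960e+00]), 'dq': array([ 0.00046038, -0.00302492, -0.00082911, -0.00156393, -0.0013831 ,
       -0.00038356]), 'tau': array([ 3.48403999e-03, -5.37141252e+01,  3.31374156e+01,  1.59436179e-02,
        4.34669018e-04, -1.18478582e-05]), 'ee_pos': array([ 119.03098694, -510.85646188,  230.72130158]), 'ee_rot': array([-6.89262217e-04,  9.93466645e-01,  1.14120773e-01,  5.21273827e-06]), 'contact_force': array([0.12510919, 0.12366502, 1.18566214]), 'torque': array([-0.02299253,  0.07117996,  0.06197105]), 'grip_force': 0.0, 'width': 85.42496043372863}
scene {'mtx': array([[403.18902142,   0.        , 249.60202153],
       [  0.        , 403.18902142, 192.05035019],
       [  0.        ,   0.        ,   1.        ]]), 'eye': array([1077.35882342, -530.04396784,  813.75243598]), 'orientation': array([0.83673849, 0.36501114, 0.16250232, 0.37447105])} [   0.          817.95882263 1191.1875     3206.34431152 3999.77099609]
top {'mtx': array([[351.6184931
[... 158 characters left out ...]
0962,  -7.73163905, 912.95538123]), 'orientation': array([-0.70047934, -0.02902024,  0.01940235,  0.7128184 ])} [   0.          471.85410004  905.35473633  946.05614319 1758.47570801]
{'mtx': array([[329.29556245,   0.        , 253.15845428],
       [  0.        , 329.29556245, 193.58514863],
       [  0.        ,   0.        ,   1.        ]]), 'hand_eye': array([[-1.17971219e-03,  9.62753594e-01,  2.70377746e-01,
         6.79964183e+01],
       [ 9.99999301e-01,  1.11324475e-03,  3.99185895e-04,
         2.72123263e-01],
       [ 8.33210490e-05,  2.70378028e-01, -9.62754234e-01,
        -1.43024791e+02],
       [ 0.00000000e+00,  0.00000000e+00,  0.00000000e+00,
         1.00000000e+00]])}
```

View pics/top0.png

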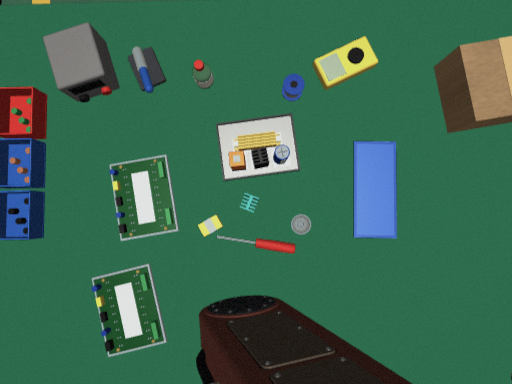

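View pics/scene0.png

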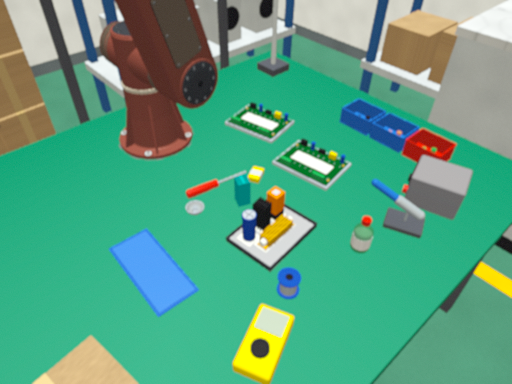

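The top view shows the tray centred near (258,147), with the relay at (236,159), heat sink at (260,157), capacitor at (282,154) and gold resistor at (257,140). The blue mat is at (375,190). The far board's strip is at (143,197), and a second board near the base at (128,310) is the decoy. The turquoise decoy is at (249,202). The scene view confirms this layout.

```bash
cat > h.py <<'E'
import numpy as np, cv2
from scipy.spatial.transform import Rotation as R
from station import env, imaging
def q(v): return R.from_quat([v[1],v[2],v[3],v[0]])
def pose(name, st=None):
    c=imaging.calibration(name)
    if name!="wrist": return c["mtx"],q(c["orientation"]).as_matrix(),np.array(c["eye"])
    T=np.array(c["hand_eye"]); Rt=q(st["ee_rot"]).as_matrix()
    return c["mtx"],Rt@T[:3,:3],Rt@T[:3,3]+st["ee_pos"]
def rays(uv,P):
    K,Rm,e=P; uv=np.atleast_2d(uv).astype(float)
    d=np.c_[(uv[:,0]-K[0,2])/K[0,0],-(uv[:,1]-K[1,2])/K[1,1],-np.ones(len(uv))]
    return d@Rm.T
def plane(uv,P,z):
    d=rays(uv,P); return P[2]+d*((z-P[2][2])/d[:,2])[:,None]
def cloud(d,P):
    v,u=np.mgrid[:d.shape[0],:d.shape[1]]
    X=P[2]+rays(np.c_[u.ravel(),v.ravel()],P)*d.reshape(-1,1)
    X[d.ravel()==0]=np.nan
    return X.reshape(*d.shape,3)
def tri(a,Pa,b,Pb):
    da,db=rays(a,Pa)[0],rays(b,Pb)[0]
    s=np.linalg.lstsq(np.c_[da,-db],Pb[2]-Pa[2],rcond=None)[0]
    A,B=Pa[2]+s[0]*da,Pb[2]+s[1]*db
    return (A+B)/2,np.linalg.norm(A-B)
def blobs(m,amin=40):
    n,l,s,c=cv2.connectedComponentsWithStats(m.astype(np.uint8))
    return [(l==i,s[i],c[i]) for i in range(1,n) if s[i][4]>=amin]
def rect(X):  # min-area rect in world xy: centre, long side, short side, long-axis yaw
    (cx,cy),(w,h),a=cv2.minAreaRect(X[:,:2].astype(np.float32)); 
    if w<h: w,h,a=h,w,a+90
    return np.round([cx,cy,w,h,(a+90)%180-90],1)
def maskrect(m,P,z):
    v,u=np.nonzero(cv2.morphologyEx(m.astype(np.uint8),cv2.MORPH_OPEN,np.ones((3,3))))
    return rect(plane(np.c_[u,v],P,z))
def shot(name,tag):
    st=env.get_state(); p,d=imaging.camera(name); cv2.imwrite(f"pics/{tag}.png",p[:,:,::-1])
    return p,d,pose(name,st),cv2.cvtColor(p,cv2.COLOR_RGB2HSV)
E
python3 - <<'E'
from h import *
for n in("top","scene"):
    f=np.load(n+"0.npz");p,d=f["p"],f["d"];P=pose(n);X=cloud(d,P);H=cv2.cvtColor(p,cv2.COLOR_RGB2HSV)
    h,s,v=[H[...,i].astype(int) for i in range(3)]
    print(n,"table z",np.nanmedian(X[...,2]))
    M={"blue":(h>100)&(h<125)&(s>120)&(v>90),"white":(s<50)&(v>150),"gold":(h>17)&(h<28)&(s>130)&(v>110),"orange":(h>5)&(h<16)&(s>150)&(v>120),"red":((h<5)|(h>175))&(s>150)}
    for k,m in M.items():
        for b,st,c in blobs(m,60):
            z=np.nanmedian(X[b][:,2])
            if not np.isfinite(z) or z>150 or z<-30 : continue
            g=X[b];g=g[np.isfinite(g).all(1)].mean(0)
            if g[0]<200 or abs(g[1])>400: continue
            print(k,st[4],c.round(),"mean",g.round(),"zmed",z.round(1),maskrect(b,P,z) if st[4]>80 else "")
E
```

```text
top table z 2.3242036096347647
blue 201 [146.  79.] mean [731. 249. 112.] zmed 113.1 [730.5 249.   61.8  18.5  18.1]
blue 415 [293.  86.] mean [ 731. -102.   41.] zmed 50.8 [ 726.4 -102.    66.6   55.    -1.3]
blue 4127 [375. 189.] mean [ 469. -311.    5.] zmed 4.9 [ 470.3 -311.2  250.2  107.8   -2.1]
white 409 [332.  67.] mean [ 782. -204.   38.] zmed 38.0 [ 782.2 -203.9   56.4   47.1   24.2]
white 2564 [259. 145.] mean [588. -13.  13.] zmed 7.8 [585.  -10.1 191.  141.6 -83.2]
white 316 [153. 198.] mean [457. 262.  11.] zmed 11.6 [0. 0. 0. 0. 0.]
white 900 [143. 197.] mean [459. 286.  14.] zmed 14.0 [459.4 286.5 133.3  44.7   8.9]
white 105 [210. 225.] mean [384. 114.  19.] zmed 19.7 [383.9 114.2  35.1  18.1  26.2]
gold 202 [342.  73.] mean [ 767. -230.   32.] zmed 33.0 [ 736.  -193.2    5.3    5.1   -1.8]
gold 409 [257. 140.] mean [597.  -8.  33.] zmed 33.2 [600.2  -4.4  81.1  30.7  88.8]
red 81 [198.  65.] mean [765. 126. 105.] zmed 106.0 [765.5 125.6  24.1  20.2  43.5]
red 67 [106.  90.] mean [735. 376.  35.] zmed 37.8 
red 352 [275. 245.] mean [331. -50.  25.] zmed 25.6 [331.8 -
[... 870 characters left out ...]
379.6 -111.7   48.8   47.5   48.3]
white 1552 [274. 239.] mean [608. -23.   7.] zmed 5.6 [582.9  -6.3 189.6 140.4 -83.3]
white 95 [249. 214.] mean [556. -65.  89.] zmed 91.0 [556.2 -66.1  27.6  27.5 -41.7]
white 209 [360. 243.] mean [777. 109.  36.] zmed 36.4 [777.  107.8  47.2  43.1  24.2]
white 573 [271. 322.] mean [ 784. -204.   36.] zmed 35.9 [ 783.1 -203.6   58.1   48.    24.7]
gold 67 [275. 193.] mean [532.  52.  74.] zmed 89.7 
gold 493 [276. 229.] mean [601. -11.  30.] zmed 32.3 [600.7 -21.  118.3  48.6 -84.1]
gold 334 [262. 365.] mean [ 835. -277.   26.] zmed 28.0 [ 835.  -308.2   74.5   12.    26.2]
red 191 [201. 188.] mean [338. -55.  21.] zmed 21.7 [338.3 -52.5  97.6  26.2  80. ]
```

```bash
python3 -m handwheel '{"commands":[[0,240,250,40,0,0,0.9],[0,240,250,40,0,0,0.9],[0,240,250,40,0,0,0.9],[0,240,250,40,0,0,0.9],[0,240,250,40,0,0,0.9],[0,240,250,40,0,0,0.9],[0,240,250,40,0,0,0.9],[0,240,250,40,0,0,0.9]]}'
python3 -m handwheel '{"commands":[[0,190,270,40,0,0,0.56],[0,190,270,40,0,0,0.56],[0,190,270,40,0,0,0.56],[0,190,270,40,0,0,0.56],[0,190,270,40,0,0,0.56],[0,190,270,40,0,0,0.56],[0,190,270,40,0,0,0.56],[0,190,270,40,0,0,0.56],[0,190,270,40,0,0,0.56],[0,190,270,40,0,0,0.56],[0,190,270,40,0,0,0.56]]}'
python3 - <<'E'
from h import *
p,d,P,H=shot("wrist","w1"); np.savez("w1.npz",p=p,d=d,K=P[0],R=P[1],e=P[2])
print(P[2], env.get_state()["joint_pos"])
E
```

```text
time_s: 0.9
ee_pos: [362.2, -257.3, 271.9]
ee_rot: [0.0, 0.843, 0.538, 0.001]
contact_force: [-1.3, -0.8, -0.4]
width: 85.4
grip_force: 0.0
time_s: 2.0
ee_pos: [548.5, 7.6, 311.2]
ee_rot: [-0.0, 0.665, 0.747, -0.0]
contact_force: [-0.7, -1.1, -0.4]
width: 85.2
grip_force: 0.0
[540.17311729  75.27653501 454.26751993] [-1.19244806e-01  3.08652420e-01  8.06971902e-02  1.34295830e+00
 -1.21181678e-04  1.33515973e+00]
```

View pics/w1.png

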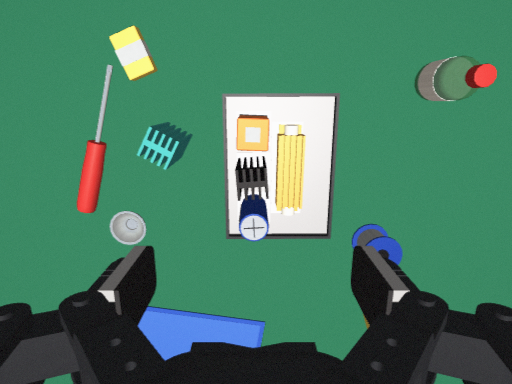

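The wrist view shows the relay top at (253,133), heat sink at (252,178), capacitor top at (254,226) and the resistor at (290,170). The tray outline runs from (223,94) to (337,238).

```bash
python3 - <<'E'
from h import *
f=np.load("w1.npz");p,d=f["p"],f["d"];W=(f["K"],f["R"],f["e"]);X=cloud(d,W)
H=cv2.cvtColor(p,cv2.COLOR_RGB2HSV);h,s,v=[H[...,i].astype(int) for i in range(3)]
box=np.zeros(h.shape,bool);box[85:248,215:345]=1
Z=X[...,2]
for n,lo,hi in(("tops",80,100),("res",24,50),("tray",3,22)):
    m=box&(Z>lo)&(Z<hi)
    for b,st,c in blobs(m,60): print(n,st[4],c.round(),np.nanmedian(Z[b]).round(1),rect(X[b]), X[b].mean(0).round(1))
# colour
for n,m,z in(("orange",box&(h>5)&(h<17)&(s>150)&(v>200),91),("capTop",box&(s<90)&(v>100)&(Z>80)&(np.arange(384)[:,None]>200),91),("gold",box&(h>18)&(h<30)&(s>120)&(v>150),36),("white",box&(s<40)&(v>170)&(Z<25),6)):
    bs=sorted(blobs(m,30),key=lambda t:-t[1][4])[:1]
    for b,st,c in bs: print(n,st[4],c.round(1),np.nanmedian(Z[b]).round(1),maskrect(b,W,np.nanmedian(Z[b])))
# triangulated heights: scene/top vs wrist
T=np.load("top0.npz");pt,dt=T["p"],T["d"];PT=pose("top");XT=cloud(dt,PT);HT=cv2.cvtColor(pt,cv2.COLOR_RGB2HSV)
bt=np.zeros(HT.shape[:2],bool);bt[112:183,214:302]=1
ht,s_,vt=[HT[...,i].astype(int) for i in range(3)]
g=lambda m:(lambda r:np.array(r[0]))(cv2.minAreaRect(np.argwhere(max(blobs(m,10),key=lambda t:t[1][4])[0])[:,::-1].astype(np.float32)))
for n,a,b in(("gold",g(box&(h>18)&(h<30)&(s>120)&(v>150)),g(bt&(ht>17)&(ht<30)&(s_>120)&(vt>110))),
  ("relay",g(box&(h>5)&(h<17)&(s>150)&(v>200)),g(bt&(ht>5)&(ht<17)&(s_>150)&(vt>190)&(XT[...,2]>80)))):
    print(n,a,b,tri(a,W,b,PT))
for n in("top",):
  m=bt&(XT[...,2]>80)
  for b,st,c in blobs(m,20): print("topcam tops",st[4],c.round(),np.nanmedian(XT[b][:,2]).round(1),rect(XT[b]))
cv2.imwrite("pics/w1c.png",cv2.resize(p[85:250,215:345,::-1],None,fx=3.6,fy=3.6,interpolation=cv2.INTER_CUBIC))
E
```

```text
tops 1073 [253. 134.] 91.4 [543.8  41.   35.7  35.1 -83.9] [543.4  41.3  91.3]
tops 638 [252. 183.] 91.2 [549.2 -14.8  36.2  35.9 -78.8] [548.7 -14.   90.5]
tops 736 [254. 225.] 91.7 [556.7 -66.3  34.8  34.8   6.1] [556.8 -64.7  91.1]
res 2180 [290. 170.] 32.3 [598.5  -8.  120.2  34.2 -84.1] [598.   -5.1  33. ]
res 131 [253. 203.] 38.0 [554.7 -55.9  35.3  13.4   9.6] [555.2 -53.2  37.8]
tray 10753 [286. 159.] 6.7 [585.9 -10.  199.9 150.6 -83.4] [593.3   1.9   8.3]
orange 33 [252.9 118.4] 91.2 [0. 0. 0. 0. 0.]
capTop 503 [253.3 227.4] 92.0 [556.9 -67.1  29.5  29.    6.6]
gold 1114 [289.7 179.4] 31.6 [598.  -12.7  92.9  33.5 -84. ]
white 8487 [285.5 157.7] 6.5 [585.1  -9.7 192.  142.5 -83.3]Traceback (most recent call last):
  File "<stdin>", line 19, in <module>
  File "<stdin>", line 17, in <lambda>
ValueError: max() iterable argument is empty
```

```bash
python3 - <<'E'
from h import *
s=env.get_state();print(s["time_s"],s["ee_pos"],s["ee_rot"],s["dq"].round(3))
E
```

```text
2.05 [548.60760224   7.65138868 311.36157134] [-1.34936848e-05  6.64782227e-01  7.47037204e-01 -8.32077966e-05] [ 0.004  0.     0.004 -0.001 -0.001  0.002]
```

```bash
python3 -m handwheel '{"commands":[[0.3,8,-75,-50,0,0,0],[0.3,8,-75,-90,0,0,0],[0.3,8,-75,-130,0,0,0],[0.3,8,-75,-170,0,0,0],[0.3,8,-75,-195,0,0,0],[0.3,8,-75,-195,0,0,0],[0.3,8,-75,-195,0,0,0],[0.3,8,-75,-195,0,0,0]]}' 40
python3 - <<'E'
from h import *
p,d,P,H=shot("wrist","w2"); np.savez("w2.npz",p=p,d=d,K=P[0],R=P[1],e=P[2])
print(env.get_state()["ee_pos"])
E
```

```text
time_s: 2.85
ee_pos: [558.4, -66.9, 118.4]
ee_rot: [0.001, 0.664, 0.747, 0.001]
contact_force: [-0.3, 0.1, 0.8]
width: 60.2
grip_force: 0.0
[558.48245732 -66.78332318 118.43277976]
```

View pics/w2.png

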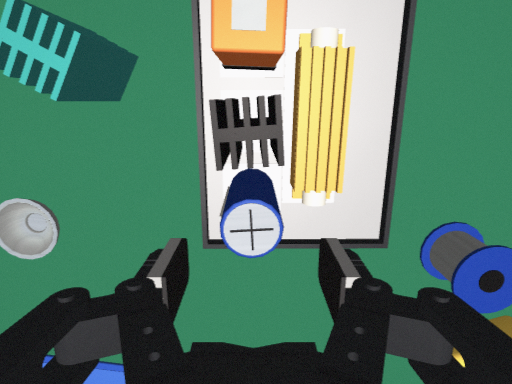

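The capacitor top at (252,229) sits midway between the fingertips (at about 185 and 322), with the heat sink at (248,133) and the resistor at (323,117). I'll check heights from the two wrist views.

```bash
python3 - <<'E'
from h import *
def L(n): f=np.load(n);return f["p"],f["d"],(f["K"],f["R"],f["e"])
(p1,d1,A),(p2,d2,B)=L("w1.npz"),L("w2.npz")
def cen(p,box,f):
    H=cv2.cvtColor(p,cv2.COLOR_RGB2HSV).astype(int);m=np.zeros(p.shape[:2],bool);m[box[0]:box[1],box[2]:box[3]]=1
    m&=f(*[H[...,i] for i in range(3)]);b=max(blobs(m,10),key=lambda t:t[1][4])[0]
    return np.array(cv2.minAreaRect(np.argwhere(b)[:,::-1].astype(np.float32))[0]).round(1)
cap=lambda h,s,v:(s<90)&(v>120)
gold=lambda h,s,v:(h>15)&(h<32)&(s>100)&(v>100)
a,b=cen(p1,(212,235,238,270),cap),cen(p2,(203,256,222,281),cap);print("cap",a,b,tri(a,A,b,B))
a,b=cen(p1,(110,225,270,315),gold),cen(p2,(20,215,285,365),gold);print("res",a,b,tri(a,A,b,B))
X=cloud(d2,B);Z=X[...,2]
for n,lo,hi,bx in(("cap",85,97,(190,260,210,290)),("hs",85,97,(90,172,200,290)),("res",24,45,(15,215,285,370))):
    m=np.zeros(Z.shape,bool);m[bx[0]:bx[1],bx[2]:bx[3]]=1;m&=(Z>lo)&(Z<hi)
    print(n,np.nanmax(Z[m]).round(1),np.nanmedian(Z[m]).round(1),rect(X[m]))
E
```

```text
cap [252. 223.] [251. 229.] (array([545.419171  ,  32.10668778, 339.67799735]), np.float64(1.4321975718816886))
res [289.3 167.6] [320.9 115.8] (array([597.54794337,  -3.34035912,  27.11507203]), np.float64(1.0668428744151528))
cap 94.2 91.9 [557.1 -66.8  35.3  35.2  76.6]
hs 93.4 91.4 [549.  -15.2  36.1  36.1  11. ]
res 38.7 34.0 [598.4  -8.  120.1  34.5 -84.1]
```

```bash
python3 -m handwheel '{"commands":[[0.3,-1,0,-25,0,0,0],[0.3,-1,0,-50,0,0,0],[0.3,-1,0,-65,0,0,0],[0.3,-1,0,-70,0,0,0],[0.3,-1,0,-70,0,0,0],[0.65,-1,0,-70,0,0,0],[0.65,-1,0,-70,0,0,0],[0.65,-1,0,-70,0,0,0],[0.65,-1,0,-70,0,0,0],[0.65,-1,0,-70,0,0,0]]}' 40
```

```text
time_s: 3.9
ee_pos: [557.1, -66.5, 47.7]
ee_rot: [0.001, 0.664, 0.748, 0.001]
contact_force: [-0.6, 0.8, 7.2]
width: 35.0
grip_force: 39.4
```

```bash
python3 -m handwheel '{"commands":[[0.65,0,0,20,0,0,0],[0.65,0,0,45,0,0,0],[0.65,0,-30,65,0,0,0],[0.65,-2,-75,65,0,0,0],[0.65,-3,-120,65,0,0,0],[0.65,-4,-165,65,0,0,0],[0.65,-6,-210,65,0,0,0],[0.65,-7,-240,65,0,0,0],[0.65,-7,-247,65,0,0,0],[0.65,-7,-247,65,0,0,0],[0.65,-7,-247,40,0,0,0],[0.65,-7,-247,20,0,0,0]]}'
python3 -m handwheel '{"commands":[[0.65,0,0,-12,0,0,0],[0.65,0,0,-18,0,0,0],[0.65,0,0,-22,0,0,0],[0.65,0,0,-23,0,0,0],[0.65,0,0,-23,0,0,0],[0.65,0,0,-23,0,0,0]]}'
```

```text
time_s: 5.1
ee_pos: [549.4, -311.8, 66.1]
ee_rot: [0.0, 0.664, 0.748, 0.0]
contact_force: [-0.8, -0.2, -1.8]
width: 34.9
grip_force: 40.2
time_s: 5.7
ee_pos: [549.6, -312.9, 44.7]
ee_rot: [0.0, 0.664, 0.748, 0.0]
contact_force: [-1.7, 1.3, 6.3]
width: 34.9
grip_force: 40.6
```

```bash
python3 -m handwheel '{"commands":[[0.3,0,0,0,0,0,0],[0.3,0,0,0,0,0,0],[0.3,0,0,0,0,0,0],[0.3,0,0,10,0,0,0],[0.3,0,0,40,0,0,0],[0.3,0,0,75,0,0,0],[0.3,0,45,80,0,0,0],[0.3,0,90,80,0,0,0],[0.3,0,135,80,0,0,0],[0.3,0,180,80,0,0,0],[0.3,0,225,80,0,0,0],[0.3,0,260,80,0,0,0]]}'
python3 -m handwheel '{"commands":[[0.3,0,30,0,0,0,0],[0.3,0,38,0,0,0,0],[0.3,0,38,0,0,0,0],[0.3,0,38,0,0,0,0]]}'
python3 - <<'E'
from h import *
p,d,P,H=shot("wrist","w3"); X=cloud(d,P);Z=X[...,2]
print(env.get_state()["ee_pos"])
for lo,hi in((80,98),):
  for b,st,c in blobs((Z>lo)&(Z<hi),300): print(c.round(),st[4],np.nanmedian(Z[b]).round(1),rect(X[b]))
E
```

```text
time_s: 6.9
ee_pos: [549.0, -51.0, 124.2]
ee_rot: [0.0, 0.664, 0.748, 0.0]
contact_force: [0.5, 1.1, -1.0]
width: 59.4
grip_force: 0.0
time_s: 7.3
ee_pos: [549.4, -16.1, 123.6]
ee_rot: [0.0, 0.664, 0.747, -0.0]
contact_force: [-0.4, -0.1, 0.2]
width: 59.8
grip_force: 0.0
[549.36058643 -16.49299459 123.55517559]
[255. 122.] 4630 91.4 [543.5  40.5  35.9  35.5 -84.7]
[ 63. 150.] 3588 85.0 [439.4  12.7  37.2  36.9 -21.6]
[253. 220.] 2651 91.2 [548.9 -15.1  36.6  36.2 -79.2]
```

View pics/w3.png

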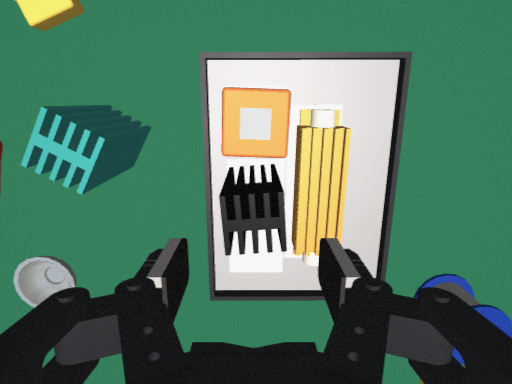

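The heat sink at (254,210) is turned about 4° relative to the gripper, and the relay is at (255,122). I'll turn to match, then grasp the heat sink.

```bash
python3 -m handwheel '{"commands":[[0.3,-0.5,1.5,-15,0,0,0.07],[0.3,-0.5,1.5,-40,0,0,0.07],[0.3,-0.5,1.5,-60,0,0,0.07],[0.3,-0.5,1.5,-72,0,0,0.07],[0.3,-0.5,1.5,-76,0,0,0.07],[0.3,-0.5,1.5,-76,0,0,0.07],[0.65,-0.5,1.5,-76,0,0,0.07],[0.65,-0.5,1.5,-76,0,0,0.07],[0.65,-0.5,1.5,-76,0,0,0.07],[0.65,-0.5,1.5,-76,0,0,0.07],[0.65,-0.5,1.5,-76,0,0,0.07]]}' 40
```

```text
time_s: 8.45
ee_pos: [549.4, -14.0, 48.3]
ee_rot: [0.001, 0.638, 0.77, 0.0]
contact_force: [-0.1, -0.3, 6.2]
width: 35.5
grip_force: 41.0
```

```bash
python3 -m handwheel '{"commands":[[0.65,0,0,20,0,0,0],[0.65,0,0,45,0,0,0],[0.65,-10,-30,65,0,0,0],[0.65,-25,-75,65,0,0,0],[0.65,-40,-115,65,0,0,0],[0.65,-55,-155,65,0,0,0],[0.65,-70,-195,65,0,0,0],[0.65,-78,-235,65,0,0,0],[0.65,-79,-275,65,0,0,0],[0.65,-79,-296,65,0,0,0],[0.65,-79,-296,60,0,0,0],[0.65,-79,-296,40,0,0,0]]}'
python3 -m handwheel '{"commands":[[0.65,0,0,-20,0,0,0],[0.65,0,0,-32,0,0,0],[0.65,0,0,-40,0,0,0],[0.65,0,0,-43,0,0,0],[0.65,0,0,-43,0,0,0],[0.65,0,0,-43,0,0,0]]}'
```

```text
time_s: 9.65
ee_pos: [470.5, -310.9, 88.4]
ee_rot: [0.002, 0.638, 0.77, 0.0]
contact_force: [0.2, -0.4, -1.4]
width: 35.7
grip_force: 40.5
time_s: 10.25
ee_pos: [469.3, -309.0, 45.3]
ee_rot: [-0.0, 0.637, 0.771, 0.0]
contact_force: [-4.8, 3.9, 8.9]
width: 35.5
grip_force: 41.8
```

```bash
python3 -m handwheel '{"commands":[[0.3,0,0,0,0,0,0],[0.3,0,0,0,0,0,0],[0.3,0,0,0,0,0,0],[0.3,0,0,10,0,0,0],[0.3,0,0,40,0,0,0],[0.3,0,0,75,0,0,0],[0.3,10,45,80,0,0,-0.09],[0.3,20,90,80,0,0,-0.09],[0.3,30,135,80,0,0,-0.09],[0.3,40,180,80,0,0,-0.09],[0.3,50,225,80,0,0,-0.09],[0.3,60,270,80,0,0,-0.09]]}'
python3 -m handwheel '{"commands":[[0.3,8,45,0,0,0,0],[0.3,14,80,0,0,0,0],[0.3,14,80,0,0,0,0],[0.3,14,80,0,0,0,0],[0.3,14,80,0,0,0,0]]}'
```

```text
time_s: 11.45
ee_pos: [530.0, -38.1, 125.2]
ee_rot: [0.0, 0.672, 0.741, 0.0]
contact_force: [0.8, -0.6, -0.7]
width: 59.8
grip_force: 0.0
time_s: 11.95
ee_pos: [543.6, 39.4, 124.6]
ee_rot: [0.0, 0.672, 0.741, -0.0]
contact_force: [0.3, -0.1, -0.0]
width: 59.6
grip_force: 0.0
```

```bash
python3 -m handwheel '{"commands":[[0.3,0,1,-15,0,0,0],[0.3,0,1,-40,0,0,0],[0.3,0,1,-60,0,0,0],[0.3,0,1,-72,0,0,0],[0.3,0,1,-77,0,0,0],[0.3,0,1,-77,0,0,0],[0.65,0,1,-77,0,0,0],[0.65,0,1,-77,0,0,0],[0.65,0,1,-77,0,0,0],[0.65,0,1,-77,0,0,0],[0.65,0,1,-77,0,0,0]]}' 40
```

```text
time_s: 13.05
ee_pos: [544.3, 41.1, 48.2]
ee_rot: [0.001, 0.672, 0.741, 0.0]
contact_force: [-1.1, -0.4, 6.7]
width: 35.6
grip_force: 40.4
```

```bash
python3 -m handwheel '{"commands":[[0.65,0,0,25,0,0,0],[0.65,0,-10,60,0,0,0],[0.65,-18,-40,80,0,0,0],[0.65,-36,-80,80,0,0,0],[0.65,-54,-120,80,0,0,0],[0.65,-72,-160,80,0,0,0],[0.65,-90,-200,80,0,0,0],[0.65,-108,-240,80,0,0,0],[0.65,-126,-280,80,0,0,0],[0.65,-143,-320,80,0,0,0],[0.65,-154,-349,80,0,0,0],[0.65,-154,-349,65,0,0,0]]}'
python3 -m handwheel '{"commands":[[0.65,0,0,-25,0,0,0],[0.65,0,0,-45,0,0,0],[0.65,0,0,-57,0,0,0],[0.65,0,0,-65,0,0,0],[0.65,0,0,-68,0,0,0],[0.65,0,0,-68,0,0,0],[0.65,0,0,-68,0,0,0]]}'
```

```text
time_s: 14.25
ee_pos: [389.5, -312.5, 113.8]
ee_rot: [0.002, 0.673, 0.74, -0.001]
contact_force: [0.6, 0.3, -2.0]
width: 35.8
grip_force: 40.4
time_s: 14.95
ee_pos: [389.6, -307.8, 45.2]
ee_rot: [0.0, 0.672, 0.741, -0.0]
contact_force: [-3.2, 2.2, 5.9]
width: 35.5
grip_force: 41.1
```

```bash
python3 -m handwheel '{"commands":[[0.3,0,0,0,0,0,0],[0.3,0,0,0,0,0,0],[0.3,0,0,0,0,0,0],[0.3,0,0,10,0,0,0],[0.3,0,0,40,0,0,0],[0.3,0,0,75,0,0,0],[0.3,0,40,80,0,0,0],[0.3,25,80,80,0,0,0],[0.3,50,120,80,0,0,0],[0.3,75,160,80,0,0,0],[0.3,100,200,80,0,0,0],[0.3,130,235,80,0,0,0]]}'
python3 -m handwheel '{"commands":[[0.3,35,30,-5,0,0,0],[0.3,70,55,-10,0,0,0],[0.3,79,65,-10,0,0,0],[0.3,79,65,-10,0,0,0],[0.3,79,65,-10,0,0,0],[0.3,79,65,-10,0,0,0]]}'
python3 - <<'E'
from h import *
p,d,P,H=shot("wrist","w4"); X=cloud(d,P);Z=X[...,2]
print(env.get_state()["ee_pos"],env.get_state()["ee_rot"])
m=(Z>20)&(Z<45); m[:,:190]=0;m[:,340:]=0
for b,st,c in blobs(m,300): print(c.round(),st[4],np.nanmedian(Z[b]).round(1),rect(X[b]))
pt,dt,PT,HT=shot("top","t2");XT=cloud(dt,PT)
for b,st,c in blobs((XT[...,2]>75)&(XT[...,2]<100)&(XT[...,1]<-240),60): print("mat",c.round(),np.nanmedian(XT[b][:,2]).round(1),rect(XT[b]))
E
```

```text
time_s: 16.15
ee_pos: [520.1, -70.7, 125.3]
ee_rot: [0.0, 0.672, 0.741, 0.0]
contact_force: [0.1, -1.4, -0.2]
width: 59.5
grip_force: 0.0
time_s: 16.75
ee_pos: [597.6, -8.8, 114.7]
ee_rot: [-0.0, 0.672, 0.74, -0.0]
contact_force: [0.1, -0.0, 0.7]
width: 59.9
grip_force: 0.0
[597.72824209  -8.92583001 114.74086461] [-1.51710482e-05  6.72166946e-01  7.40399607e-01 -1.34598190e-04]
[255. 192.] 6996 31.4 [598.4  -8.3 120.6  33.9 -84.1]
mat [463.  92.] 87.7 [ 681.5 -511.1  212.    96.4   40.1]
mat [385. 153.] 89.7 [ 548.5 -311.7   35.2   34.9   89.2]
mat [386. 187.] 89.3 [ 469.5 -309.8   36.7   36.1  -77.1]
mat [386. 221.] 89.6 [ 389.5 -307.2   35.9   35.5  -84.7]
```

View pics/w4.png

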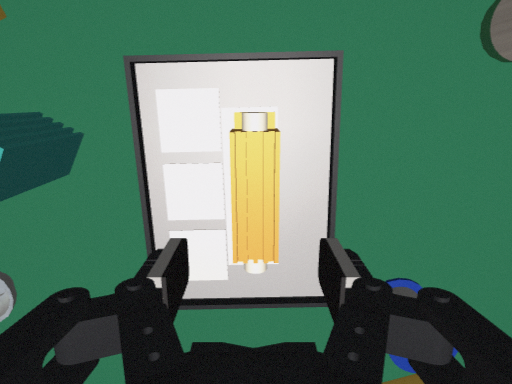

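View pics/t2.png

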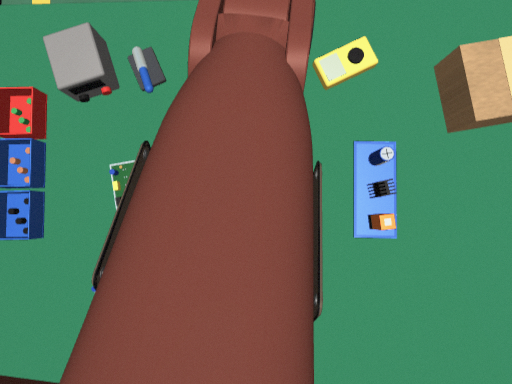

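The wrist view shows the resistor squarely between the fingers at (255,192), with all three white spots empty. The top view shows all three parts upright on the mat at (386,153), (381,188) and (382,221).

```bash
python3 -m handwheel '{"commands":[[0.3,0.5,0.5,-40,0,0,0],[0.3,0.5,0.5,-75,0,0,0],[0.3,0.5,0.5,-92,0,0,0],[0.3,0.5,0.5,-100,0,0,0],[0.3,0.5,0.5,-104,0,0,0],[0.3,0.5,0.5,-104,0,0,0],[0.65,0.5,0.5,-104,0,0,0],[0.65,0.5,0.5,-104,0,0,0],[0.65,0.5,0.5,-104,0,0,0],[0.65,0.5,0.5,-104,0,0,0],[0.65,0.5,0.5,-104,0,0,0]]}' 60
python3 - <<'E'
from h import *
p=cv2.imread("pics/w4.png")[:,:,::-1].copy();H=cv2.cvtColor(p,cv2.COLOR_RGB2HSV).astype(int)
P=pose("wrist",{"ee_pos":np.array([597.7,-8.9,114.7]),"ee_rot":np.array([0,.67217,.7404,0])})
g=cv2.cvtColor(p,cv2.COLOR_RGB2GRAY)
print(g[75:100:6,190],g[85,140:160:4],g[160,190])
m=(g>245);m[:,:150]=0;m[:,222:]=0
for b,st,c in blobs(m,500): print(c,st,maskrect(b,P,6))
E
```

```text
time_s: 17.95
ee_pos: [599.8, -7.5, 11.6]
ee_rot: [0.001, 0.672, 0.741, 0.0]
contact_force: [-1.6, 0.1, 6.2]
width: 32.9
grip_force: 61.7
[226 225 226 239 238] [213 214 213 216 220] 221
```

```bash
python3 -m handwheel '{"commands":[[0.65,0,0,20,0,0,0],[0.65,0,0,55,0,0,0],[0.65,0,0,95,0,0,0.1],[0.65,-5,10,125,0,0,0.24],[0.65,-25,35,140,0,0,0.38],[0.65,-55,65,140,0,0,0.52],[0.65,-85,100,140,0,0,0.66],[0.65,-115,135,140,0,0,0.8],[0.65,-145,170,140,0,0,0.94],[0.65,-175,205,140,0,0,1.08],[0.65,-205,240,140,0,0,1.22],[0.65,-225,265,140,0,0,1.35]]}'
python3 -m handwheel '{"commands":[[0.65,-8,7,0,0,0,0.14],[0.65,-15,14,0,0,0,0.272],[0.65,-15,14,0,0,0,0.272],[0.65,-15,14,0,0,0,0.272],[0.65,-15,14,0,0,0,0.272]]}'
python3 - <<'E'
from h import *
s=env.get_state();print(s["ee_pos"],s["ee_rot"],s["width"])
p,d,P,H=shot("wrist","w5"); X=cloud(d,P);Z=X[...,2]
h,sa,v=[H[...,i].astype(int) for i in range(3)]
for b,st,c in blobs((sa<40)&(v>190)&(X[...,0]>380)&(X[...,0]<540)&(X[...,1]>250)&(X[...,1]<320),300): print(c.round(),st,np.nanmedian(Z[b]).round(1),maskrect(b,P,np.nanmedian(Z[b])),maskrect(b,P,12))
E
```

```text
time_s: 19.15
ee_pos: [371.7, 259.2, 150.6]
ee_rot: [-0.0, 0.058, 0.998, 0.0]
contact_force: [-0.1, 0.2, -2.7]
width: 33.1
grip_force: 60.5
time_s: 19.65
ee_pos: [359.5, 271.3, 150.4]
ee_rot: [0.0, -0.073, 0.997, -0.0]
contact_force: [0.4, 0.5, -3.2]
width: 32.9
grip_force: 60.6
[359.54442944 271.34504811 150.43598454] [ 1.90958166e-04 -7.27890609e-02  9.97347340e-01 -1.04567447e-05] 32.86154072041399
```

View pics/w5.png

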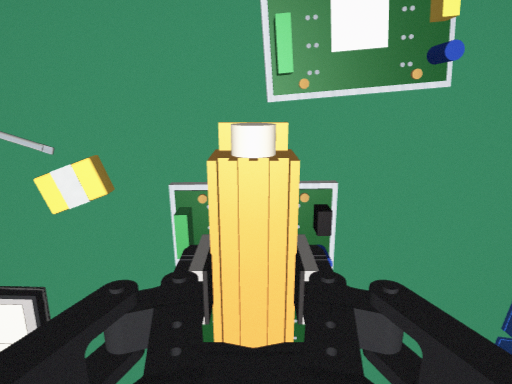

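The resistor is held at (255,230). The image's up direction points toward the robot, so the board at the top is the near decoy and the target board lies under the resistor. I'll look again from beyond the target.

```bash
python3 -m handwheel '{"commands":[[0.65,45,7,0,0,0,0],[0.65,90,14,0,0,0,0],[0.65,135,21,0,0,0,0],[0.65,180,28,0,0,0,0],[0.65,205,30,0,0,0,0],[0.65,205,30,0,0,0,0],[0.65,205,30,0,0,0,0],[0.65,205,30,0,0,0,0]]}'
python3 - <<'E'
from h import *
s=env.get_state();print(s["ee_pos"],s["ee_rot"],s["width"])
p,d,P,H=shot("wrist","w6"); X=cloud(d,P);Z=X[...,2]
h,sa,v=[H[...,i].astype(int) for i in range(3)]
for b,st,c in blobs((sa<40)&(v>190)&(X[...,0]>380)&(X[...,0]<540)&(X[...,1]>245)&(X[...,1]<325),300): print(c.round(),st,np.nanmedian(Z[b]).round(1),maskrect(b,P,np.nanmedian(Z[b])),maskrect(b,P,12))
# resistor in hand
m=(h>15)&(h<32)&(sa>100)&(v>100);m[:,:190]=0;m[:,320:]=0;m[:100]=0
b=max(blobs(m,300),key=lambda t:t[1][4])[0]; b&=np.isfinite(Z)
print("res",rect(X[b]),np.nanpercentile(Z[b],[5,50,95]))
E
```

```text
time_s: 20.5
ee_pos: [563.0, 301.2, 150.1]
ee_rot: [-0.001, -0.074, 0.997, -0.0]
contact_force: [0.2, 0.0, -3.2]
width: 33.3
grip_force: 60.6
[562.99503976 301.24830036 150.06598045] [-6.88525777e-04 -7.41591560e-02  9.97246170e-01 -1.48518486e-04] 33.32710932859606
[255.  60.] [ 226    0   58  122 6791] 12.9 [465.8 287.7  90.2  44.4   9. ] [465.7 287.7  90.5  44.6   9. ]
[253. 141.] [ 232  125   42   33 1318] 167.9 [509.3 292.7  15.7  12.  -81.6] [527.1 295.   35.1  27.  -81.6]
res [614.4 296.2 221.   65.7  10. ] [151.50476844 170.51668969 175.57861983]
```

View pics/w6.png

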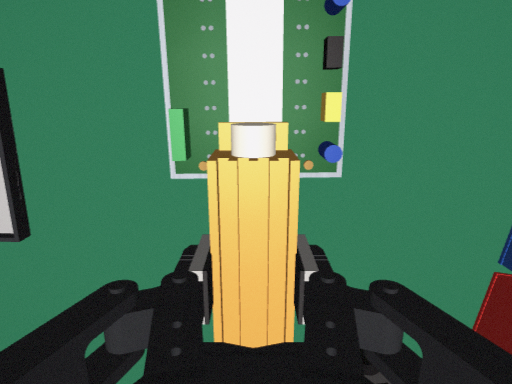

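The target strip is at (255,60) in line with the held bar. Its centre is at about (459.4, 286.8) with a yaw of 9°.

```bash
python3 -m handwheel '{"commands":[[0.65,-45,-7,0,0,0,0.008],[0.65,-85,-13,-20,0,0,0.008],[0.65,-104,-14.5,-50,0,0,0.008],[0.65,-104,-14.5,-85,0,0,0.008],[0.65,-104,-14.5,-110,0,0,0.008],[0.65,-104,-14.5,-120,0,0,0.008],[0.65,-104,-14.5,-126,0,0,0.008],[0.65,-104,-14.5,-126,0,0,0.008],[0.65,-104,-14.5,-126,0,0,0.008]]}'
```

```text
time_s: 21.45
ee_pos: [460.9, 287.6, 25.4]
ee_rot: [0.001, -0.079, 0.997, 0.0]
contact_force: [-0.2, -0.9, -3.4]
width: 32.7
grip_force: 60.5
```

```bash
python3 -m handwheel '{"commands":[[0.65,-1.8,-1,-2,0,0,0],[0.65,-1.8,-1,-4,0,0,0],[0.65,-1.8,-1,-6,0,0,0],[0.65,-1.8,-1,-7.5,0,0,0],[0.65,-1.8,-1,-7.5,0,0,0],[0.65,-1.8,-1,-7.5,0,0,0]]}'
```

```text
time_s: 22.05
ee_pos: [458.4, 286.2, 17.6]
ee_rot: [0.0, -0.078, 0.997, 0.0]
contact_force: [-3.3, -2.6, 8.5]
width: 32.9
grip_force: 62.0
```

Contact is made, so I'll release, rise, and check with the top camera from clear of the board.

```bash
python3 -m handwheel '{"commands":[[0.35,0,0,0,0,0,0],[0.35,0,0,0,0,0,0],[0.35,0,0,0,0,0,0],[0.35,0,0,15,0,0,0],[0.35,0,0,55,0,0,0],[0.35,0,0,100,0,0,0],[0.35,0,0,120,0,0,0],[0.35,45,0,120,0,0,0],[0.35,80,0,120,0,0,0],[0.35,80,0,120,0,0,0],[0.35,80,0,120,0,0,0]]}'
python3 - <<'E'
from h import *
p,d,P,H=shot("wrist","w7"); X=cloud(d,P);Z=X[...,2]
h,sa,v=[H[...,i].astype(int) for i in range(3)]
ok=(X[...,0]>360)&(X[...,0]<560)&(X[...,1]>240)&(X[...,1]<330)
for b,st,c in blobs(ok&(Z>27)&(Z<52),800): print("res",c.round(),st,np.nanmedian(Z[b]).round(1),rect(X[b]))
for b,st,c in blobs(ok&(sa<40)&(v>190)&(Z<22),30): print("white",c.round(),st,np.nanmedian(Z[b]).round(1),rect(X[b]))
E
```

```text
time_s: 23.15
ee_pos: [538.4, 285.9, 136.2]
ee_rot: [-0.0, -0.078, 0.997, -0.0]
contact_force: [-0.5, 0.0, 0.5]
width: 55.6
grip_force: 0.0
res [272.  81.] [ 247    0   53  170 7807] 38.6 [460.1 286.5 115.9  33.9   9.1]
white [264.  97.] [ 241    0   62  174 1889] 12.9 [461.6 287.  128.2  44.5   8.9]
white [270. 209.] [228 207  75   5 308] 10.5 [556.7 298.7  63.5   4.5 -81.5]
```

View pics/w7.png

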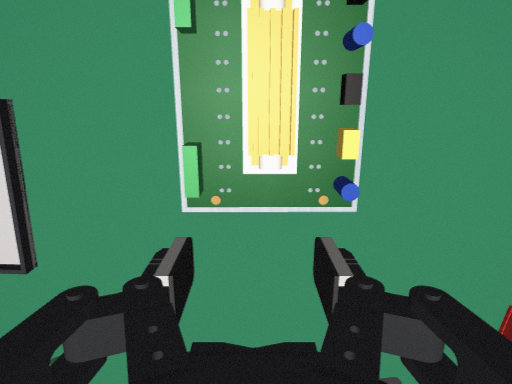

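The resistor lies flat on the strip at (272,85), with even white margins on all sides. Next I'll collect the relay.

```bash
python3 -m handwheel '{"commands":[[0.3,-12,-45,0,0,0,-0.14],[0.3,-24,-90,0,0,0,-0.28],[0.3,-36,-135,0,0,0,-0.42],[0.3,-48,-180,0,0,0,-0.56],[0.3,-60,-225,0,0,0,-0.7],[0.3,-72,-270,0,0,0,-0.84],[0.3,-84,-315,0,0,0,-0.98],[0.3,-96,-360,0,0,0,-1.12],[0.3,-108,-405,0,0,0,-1.26],[0.3,-120,-450,0,0,0,-1.4],[0.3,-132,-495,0,0,0,-1.54],[0.3,-144,-535,0,0,0,-1.63]]}'
python3 -m handwheel '{"commands":[[0.3,-5,-45,-12,0,0,0],[0.3,-5,-59,-12,0,0,0],[0.3,-5,-59,-12,0,0,0],[0.3,-5,-59,-12,0,0,0],[0.3,-5,-59,-12,0,0,0]]}'
python3 - <<'E'
from h import *
p,d,P,H=shot("top","t3"); X=cloud(d,P);Z=X[...,2]
h,sa,v=[H[...,i].astype(int) for i in range(3)]
ok=(X[...,0]>360)&(X[...,0]<560)&(X[...,1]>240)&(X[...,1]<330)
for b,st,c in blobs(ok&(Z>27)&(Z<52),100): print("res",c.round(),st,np.nanmedian(Z[b]).round(1),rect(X[b]))
w=ok&(((sa<50)&(v>150))|((Z>27)&(Z<52)))&(X[...,1]>262)&(X[...,1]<312)
w=ok&(sa<50)&(v>150)
for b,st,c in blobs(w,30): print("white",c.round(),st,np.nanmedian(Z[b]).round(1),rect(X[b]))
# tray and spots
t=(X[...,0]>490)&(X[...,0]<690)&(X[...,1]>-125)&(X[...,1]<110)
g=cv2.cvtColor(p,cv2.COLOR_RGB2GRAY)
for b,st,c in blobs(t&(sa<50)&(v>150),200): print("tray",c.round(),st,maskrect(b,P,6))
for th in(225,232,238,243):
  for b,st,c in blobs(t&(g>th)&(Z<20),60): print(th,"spot",c.round(),st[4],maskrect(b,P,6))
s=env.get_state();print(s["ee_pos"],s["ee_rot"])
E
```

```text
time_s: 24.4
ee_pos: [393.0, -249.8, 137.0]
ee_rot: [0.0, 0.674, 0.739, 0.0]
contact_force: [1.1, 0.3, 0.2]
width: 59.6
grip_force: 0.0
time_s: 24.9
ee_pos: [389.4, -306.1, 125.0]
ee_rot: [-0.0, 0.671, 0.741, 0.0]
contact_force: [-0.2, -0.8, -0.8]
width: 59.9
grip_force: 0.0
res [140. 197.] [130 173  21  48 667] 40.5 [458.9 285.4 119.7  35.    8.7]
white [145. 197.] [131 171  25  54 253] 14.7 [459.3 286.6 133.3  45.3   8.9]
white [152. 234.] [142 232  21   4  31] 11.1 [364.  265.3  49.    3.9 -81.5]
tray [257. 147.] [ 218  116   80   63 3927] [585.4 -10.2 191.4 141.7 -83.2]
[ 389.43352853 -306.22760409  124.99087807] [-2.07288859e-04  6.70946255e-01  7.41505948e-01  9.31469982e-05]
```

View pics/t3.png

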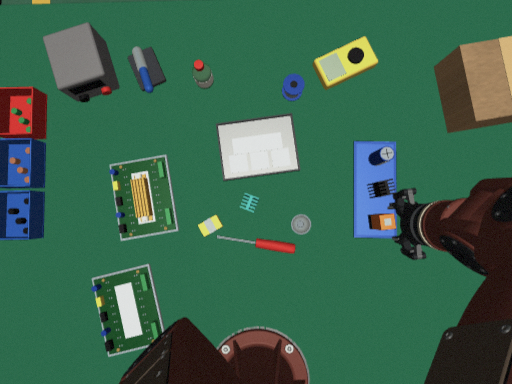

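The top view shows the resistor centred and aligned on the far board's strip at (140,197). It is within about 1 mm and 0.2°, and the tray is empty. Now I'll grasp the relay.

```bash
python3 -m handwheel '{"commands":[[0.3,0,-1,-35,0,0,0],[0.3,0,-1,-60,0,0,0],[0.3,0,-1,-74,0,0,0],[0.3,0,-1,-79,0,0,0],[0.3,0,-1,-79,0,0,0],[0.65,0,-1,-79,0,0,0],[0.65,0,-1,-79,0,0,0],[0.65,0,-1,-79,0,0,0],[0.65,0,-1,-79,0,0,0],[0.65,0,-1,-79,0,0,0]]}' 40
python3 -m handwheel '{"commands":[[0.65,0,0,25,0,0,0],[0.65,0,10,60,0,0,0],[0.65,11,29,80,0,0,0],[0.65,29,69,80,0,0,0],[0.65,47,109,80,0,0,0],[0.65,65,149,80,0,0,0],[0.65,83,189,80,0,0,0],[0.65,101,229,80,0,0,0],[0.65,119,269,80,0,0,0],[0.65,137,309,80,0,0,0],[0.65,155,348,80,0,0,0],[0.65,155,348,80,0,0,0]]}'
python3 -m handwheel '{"commands":[[0.65,0,0,-20,0,0,0],[0.65,0,0,-40,0,0,0],[0.65,0,0,-60,0,0,0],[0.65,0,0,-60,0,0,0],[0.65,0,0,-60,0,0,0]]}'
```

```text
time_s: 25.95
ee_pos: [389.9, -309.2, 46.8]
ee_rot: [0.001, 0.672, 0.741, 0.0]
contact_force: [-0.8, 1.3, 6.6]
width: 35.6
grip_force: 40.4
time_s: 27.15
ee_pos: [546.1, 43.4, 126.2]
ee_rot: [0.0, 0.67, 0.742, 0.001]
contact_force: [0.8, -0.8, -1.0]
width: 35.8
grip_force: 40.5
time_s: 27.65
ee_pos: [544.1, 38.9, 66.2]
ee_rot: [-0.0, 0.672, 0.741, -0.0]
contact_force: [0.5, 0.4, -1.5]
width: 35.7
grip_force: 40.5
```

```bash
python3 -m handwheel '{"commands":[[0.65,0,0.7,-6,0,0,0],[0.65,0,0.7,-11,0,0,0],[0.65,0,0.7,-14,0,0,0],[0.65,0,0.7,-16,0,0,0],[0.65,0,0.7,-16.5,0,0,0],[0.65,0,0.7,-16.5,0,0,0],[0.65,0,0.7,-16.5,0,0,0]]}'
```

```text
time_s: 28.35
ee_pos: [544.2, 39.9, 49.8]
ee_rot: [0.0, 0.672, 0.741, 0.0]
contact_force: [-2.9, -0.1, 6.6]
width: 35.2
grip_force: 41.4
```

```bash
python3 -m handwheel '{"commands":[[0.3,0,0,0,0,0,0],[0.3,0,0,0,0,0,0],[0.3,0,0,0,0,0,0],[0.3,0,0,10,0,0,0],[0.3,0,0,40,0,0,0],[0.3,0,0,75,0,0,0],[0.3,-10,-45,80,0,0,0.09],[0.3,-20,-90,80,0,0,0.09],[0.3,-30,-135,80,0,0,0.09],[0.3,-40,-180,80,0,0,0.09],[0.3,-50,-225,80,0,0,0.09],[0.3,-60,-270,80,0,0,0.09]]}'
python3 -m handwheel '{"commands":[[0.3,-10,-45,0,0,0,0],[0.3,-15,-79,0,0,0,0],[0.3,-15,-79,0,0,0,0],[0.3,-15,-79,0,0,0,0],[0.3,-15,-79,0,0,0,0]]}'
```

```text
time_s: 29.55
ee_pos: [483.8, -232.0, 130.2]
ee_rot: [0.0, 0.638, 0.77, 0.0]
contact_force: [0.6, 0.6, 0.9]
width: 59.8
grip_force: 0.0
time_s: 30.05
ee_pos: [469.4, -308.2, 129.6]
ee_rot: [-0.0, 0.637, 0.771, 0.0]
contact_force: [0.1, -0.4, -0.5]
width: 59.6
grip_force: 0.0
```

```bash
python3 -m handwheel '{"commands":[[0.3,0,-1,-35,0,0,0],[0.3,0,-1,-60,0,0,0],[0.3,0,-1,-78,0,0,0],[0.3,0,-1,-83.5,0,0,0],[0.3,0,-1,-83.5,0,0,0],[0.65,0,-1,-83.5,0,0,0],[0.65,0,-1,-83.5,0,0,0],[0.65,0,-1,-83.5,0,0,0],[0.65,0,-1,-83.5,0,0,0],[0.65,0,-1,-83.5,0,0,0]]}' 40
python3 -m handwheel '{"commands":[[0.65,0,0,25,0,0,0],[0.65,0,10,60,0,0,0],[0.65,1,35,95,0,0,0],[0.65,8,75,100,0,0,0],[0.65,20,115,100,0,0,0],[0.65,35,155,100,0,0,0],[0.65,50,195,100,0,0,0],[0.65,65,235,100,0,0,0],[0.65,78,275,100,0,0,0],[0.65,80,294,100,0,0,0],[0.65,80,294,100,0,0,0],[0.65,80,294,100,0,0,0]]}'
python3 -m handwheel '{"commands":[[0.65,0,0,-30,0,0,0],[0.65,0,0,-60,0,0,0],[0.65,0,0,-78,0,0,0],[0.65,0,0,-80,0,0,0],[0.65,0,0,-80,0,0,0],[0.65,0,0,-80,0,0,0]]}'
```

```text
time_s: 31.05
ee_pos: [470.1, -310.5, 47.0]
ee_rot: [0.001, 0.638, 0.77, 0.0]
contact_force: [-0.3, 1.5, 6.3]
width: 35.8
grip_force: 40.5
time_s: 32.25
ee_pos: [549.2, -16.1, 145.9]
ee_rot: [0.0, 0.637, 0.771, -0.0]
contact_force: [-0.2, -0.6, -2.4]
width: 35.0
grip_force: 40.7
time_s: 32.85
ee_pos: [550.1, -16.9, 67.0]
ee_rot: [0.001, 0.638, 0.77, 0.0]
contact_force: [0.5, -0.2, -2.3]
width: 35.5
grip_force: 40.6
```

```bash
python3 -m handwheel '{"commands":[[0.65,-0.7,1.3,-6,0,0,0],[0.65,-0.7,1.3,-11,0,0,0],[0.65,-0.7,1.3,-15,0,0,0],[0.65,-0.7,1.3,-17,0,0,0],[0.65,-0.7,1.3,-17,0,0,0],[0.65,-0.7,1.3,-17,0,0,0],[0.65,-0.7,1.3,-17,0,0,0]]}'
```

```text
time_s: 33.55
ee_pos: [548.4, -14.7, 49.9]
ee_rot: [0.0, 0.638, 0.77, -0.0]
contact_force: [-7.2, 0.8, 17.4]
width: 35.7
grip_force: 42.8
```

```bash
python3 -m handwheel '{"commands":[[0.3,0,0,0.5,0,0,0],[0.3,0,0,0.5,0,0,0],[0.3,0,0,0.5,0,0,0],[0.3,0,0,10,0,0,0],[0.3,0,0,40,0,0,0],[0.3,0,0,75,0,0,0],[0.3,0,-45,80,0,0,-0.07],[0.3,0,-90,80,0,0,-0.07],[0.3,0,-135,80,0,0,-0.07],[0.3,0,-180,80,0,0,-0.07],[0.3,0,-225,80,0,0,-0.07],[0.3,0,-270,80,0,0,-0.07]]}'
python3 -m handwheel '{"commands":[[0.3,1,-28,0,0,0,0],[0.3,1,-28,0,0,0,0],[0.3,1,-28,0,0,0,0],[0.3,1,-28,0,0,0,0]]}'
```

```text
time_s: 34.75
ee_pos: [548.4, -286.8, 129.5]
ee_rot: [0.0, 0.664, 0.748, 0.0]
contact_force: [-0.3, -0.0, 0.3]
width: 59.9
grip_force: 0.0
time_s: 35.15
ee_pos: [549.5, -311.8, 129.0]
ee_rot: [-0.0, 0.664, 0.748, 0.0]
contact_force: [-0.6, 0.4, -0.0]
width: 59.8
grip_force: 0.0
```

```bash
python3 -m handwheel '{"commands":[[0.3,0,-1,-35,0,0,0],[0.3,0,-1,-60,0,0,0],[0.3,0,-1,-77,0,0,0],[0.3,0,-1,-83,0,0,0],[0.3,0,-1,-83,0,0,0],[0.65,0,-1,-83,0,0,0],[0.65,0,-1,-83,0,0,0],[0.65,0,-1,-83,0,0,0],[0.65,0,-1,-83,0,0,0],[0.65,0,-1,-83,0,0,0]]}' 40
python3 -m handwheel '{"commands":[[0.65,0,0,25,0,0,0],[0.65,0,10,60,0,0,0],[0.65,1,40,70,0,0,0],[0.65,2,80,70,0,0,0],[0.65,3,120,70,0,0,0],[0.65,4,160,70,0,0,0],[0.65,6,200,70,0,0,0],[0.65,7.5,235,70,0,0,0],[0.65,7.5,246,70,0,0,0],[0.65,7.5,246,70,0,0,0],[0.65,7.5,246,45,0,0,0],[0.65,7.5,246,20,0,0,0]]}'
python3 -m handwheel '{"commands":[[0.65,0,0,0,0,0,0],[0.65,0,0,0,0,0,0],[0.65,0,0,0,0,0,0]]}'
```

```text
time_s: 36.15
ee_pos: [550.4, -314.1, 47.2]
ee_rot: [0.001, 0.664, 0.748, 0.0]
contact_force: [0.1, 1.5, 6.6]
width: 35.0
grip_force: 39.8
time_s: 37.35
ee_pos: [558.2, -69.5, 66.1]
ee_rot: [0.001, 0.665, 0.747, 0.0]
contact_force: [0.3, 0.4, -1.4]
width: 34.9
grip_force: 40.1
time_s: 37.65
ee_pos: [558.0, -68.8, 67.1]
ee_rot: [0.001, 0.665, 0.747, 0.0]
contact_force: [-0.3, -0.0, -0.7]
width: 35.3
grip_force: 40.1
```

```bash
python3 -m handwheel '{"commands":[[0.65,-0.9,1.1,-6,0,0,0],[0.65,-0.9,1.1,-11,0,0,0],[0.65,-0.9,1.1,-15,0,0,0],[0.65,-0.9,1.1,-17,0,0,0],[0.65,-0.9,1.1,-17,0,0,0],[0.65,-0.9,1.1,-17,0,0,0]]}'
python3 -m handwheel '{"commands":[[0.3,0,0,0,0,0,0],[0.3,0,0,0,0,0,0],[0.3,0,0,0,0,0,0],[0.3,0,0,10,0,0,0],[0.3,0,0,40,0,0,0],[0.3,0,0,75,0,0,0],[0.3,-30,-40,80,0,0,0],[0.3,-60,-80,80,0,0,0],[0.3,-90,-120,80,0,0,0],[0.3,-120,-160,80,0,0,0],[0.3,-150,-200,80,0,0,0],[0.3,-150,-200,80,0,0,0]]}'
python3 - <<'E'
from h import *
p,d,P,H=shot("top","t4"); X=cloud(d,P);Z=X[...,2]
t=(X[...,0]>490)&(X[...,0]<690)&(X[...,1]>-125)&(X[...,1]<110)
for b,st,c in blobs(t&(Z>80)&(Z<100),60): print(c.round(),np.nanmedian(Z[b]).round(1),rect(X[b]))
T=np.load("top0.npz");X=cloud(T["d"],P);Z=X[...,2]
t=(X[...,0]>490)&(X[...,0]<690)&(X[...,1]>-125)&(X[...,1]<110)
for b,st,c in blobs(t&(Z>80)&(Z<100),60): print("before",c.round(),np.nanmedian(Z[b]).round(1),rect(X[b]))
E
```

```text
time_s: 38.25
ee_pos: [556.2, -66.7, 50.1]
ee_rot: [0.0, 0.664, 0.748, 0.0]
contact_force: [-5.4, 1.2, 18.7]
width: 35.0
grip_force: 42.0
time_s: 39.45
ee_pos: [403.3, -271.1, 129.6]
ee_rot: [0.001, 0.667, 0.745, -0.001]
contact_force: [0.4, 0.5, -0.8]
width: 59.6
grip_force: 0.0
[281. 152.] 92.9 [554.8 -65.4  34.9  33.2  -1.5]
[260. 156.] 92.0 [548.3 -14.5  36.5  35.8  11.3]
[236. 158.] 92.4 [543.9  40.7  35.8  35.7   5.8]
before [282. 152.] 92.8 [557.3 -67.2  35.5  33.4 -47.6]
before [260. 155.] 92.0 [549.5 -15.2  36.3  36.2  10.7]
before [236. 158.] 92.3 [543.8  40.6  36.   35.7   4.6]
```

View pics/t4.png

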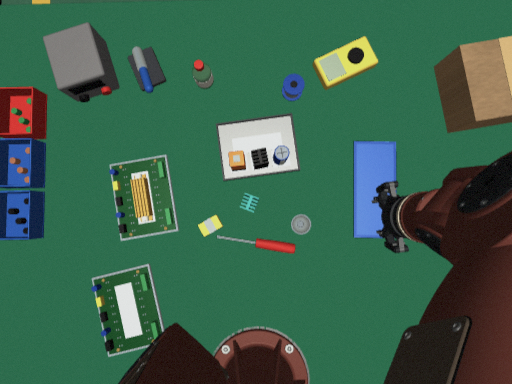

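The top view shows all three parts upright on their original spots at (236,158), (260,156) and (281,152), all within about 3 mm. The resistor is on the strip and the bystanders haven't moved.

```bash
python3 -m handwheel '{"commands":[[0.3,0,0,40,0,0,0],[0.3,0,0,40,0,0,0],[0.3,0,0,40,0,0,0]]}'; python3 -c "
from station import env
print(env.finish_job())"
```

```text
time_s: 39.8
ee_pos: [407.3, -266.5, 169.8]
ee_rot: [0.001, 0.664, 0.748, 0.0]
contact_force: [-0.4, -0.5, -0.8]
width: 59.7
grip_force: 0.0
the job is handed in; nothing more can be done
None
```

The job is handed in at 39.8 s of robot time, no verdict returned: the resistor lies flat on the far board's strip, within about 1 mm and 0.2° by the top camera, and the three tall parts stand upright on their original tray spots, the relay within 1 mm, the heat sink 1.5 mm and the capacitor about 3 mm of where they started.

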